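Dress the sweets dish on the banquet table

TASK

First clear the sharing dish: lay the serving spoon flat in the tray that holds a spoon and the serving fork flat in the tray that holds a fork, without dropping them from a height. Then take the shaker and shake its five sweets out evenly over the three sections of the dish, so that all five lie in the dish and no section is left empty, without touching the sweets with the gripper. Finally stand the shaker back level in the middle of its board, lined up with it as it was, and do not disturb the gift boxes, glasses and side plate.

Things in the scene. Friction and masses are not known exactly. Their poses are not given: they have to be found in the camera images.
- dish: fixed grey glazed serving dish, 130 (x) by 270 (y) by 24 high; origin at the centre of its underside, z up. Floor 6 thick, outer walls 5, two dividers 5 thick, 20 high, across at y = -44 and +44, make three sections in a row along y
- section0 (a point): middle of the floor of the dish's section at y = -88 (section inside 120 by 83)
- section1 (a point): middle of the floor of the dish's middle section (120 by 84)
- section2 (a point): middle of the floor of the dish's section at y = +88 (120 by 83)
- spoon: loose steel serving spoon, 180 long, round bowl 44 wide, 90 g; lies flat; origin on its underside at mid-length, near its balance point; +x runs along it from handle to head, z up. Handle 16 wide, 8 thick, from x = -90 to +32. Starts lying across the dish's rims, handle towards the robot
- fork: loose steel serving fork, 180 long, four-tined head 36 wide, 90 g; lies flat; origin on its underside at mid-length, near its balance point; +x runs along it from handle to head, z up. Handle 16 wide, 8 thick, from x = -90 to +32. Starts lying across the dish's rims, handle towards the robot
- spoon_tray: fixed wooden cutlery tray, open on top, outside 240 x 120 x 30, walls and floor 5; origin at the centre of its underside, +x along its length. One spoon belongs to it and lies fixed along its length at y = +32 (13 high at the handle, handle to -x); the side y = -40 to +10 is free. Which tray is nearer the robot varies
- fork_tray: fixed wooden cutlery tray, open on top, outside 240 x 120 x 30, walls and floor 5; origin at the centre of its underside, +x along its length. One fork belongs to it and lies fixed along its length at y = +32 (13 high at the handle, handle to -x); the side y = -40 to +10 is free. Which tray is nearer the robot varies
- board: fixed dark wooden board, 270 (x) by 140 (y) by 12 high, on which the shaker stands; origin at the centre of its underside
- shaker: loose sweet shaker, 250 g (sweets 75 g): straight chute 194 (x) by 37 by 33 high, clear sides, steel floor 4, top with a 23 wide slot; inside 31 wide, 26 high. Closed at +x, open at -x (the mouth, no lip). Origin centre of underside. Wooden handle amid the top, 22 (x) by 37 (y), z = 37 to 96. Sweets lie in single file, slide out when tipped 20 to 40 degrees and jogged
- shaker_handle (a point): point in the middle of the shaker handle, 72 above the shaker's underside; held level, the sweets stay in
- shaker_mouth (a point): centre of the shaker's open end, at x = -97, z = 12 in the shaker's frame
- favour_a: bystander: blue pyramid gift box, base 50 square, 74 high, origin centre of underside
- favour_b: bystander: blue pyramid gift box, base 50 square, 74 high, origin centre of underside
- glass_a: bystander: wine glass, 72 wide, 180 high, origin centre of foot
- glass_b: bystander: wine glass, 72 wide, 180 high, origin centre of foot
- side_plate: bystander: side plate, 160 wide, 18 high, origin centre of underside
- pepper_pot: bystander: fixed white pepper pot, 40 wide, 80 high
- sweet0: round flat-faced sweet 0, origin at its centre, z its round axis, 28 diameter, 15 high, 15 g, loose in the shaker (nearest the mouth)
- sweet1: round flat-faced sweet 1, origin at its centre, z its round axis, 28 diameter, 15 high, 15 g, loose in the shaker (number 2 from the mouth)
- sweet2: round flat-faced sweet 2, origin at its centre, z its round axis, 28 diameter, 15 high, 15 g, loose in the shaker (number 3 from the mouth)
- sweet3: round flat-faced sweet 3, origin at its centre, z its round axis, 28 diameter, 15 high, 15 g, loose in the shaker (number 4 from the mouth)
- sweet4: round flat-faced sweet 4, origin at its centre, z its round axis, 28 diameter, 15 high, 15 g, loose in the shaker (the last)

How it is judged:
By the outcome, as a careful person would: the job done as asked, in the order asked, and still so for the second after the job is handed in, with the robot touching nothing.
It also fails if it takes over 72 s, if anything falls off the work surface, if the arm or the gripper's body presses on something with over 40 N, if the wrist force passes 120 N, or if a joint passes its speed limit or range.

ROBOT

A 6-joint arm with a two-finger parallel gripper is mounted at the origin on the work surface. World frame = base frame: x ahead of the robot, y to its left, z up, the work surface at z = 0. Lengths are in m, angles in rad, forces in N, time in s.
With the tool pointing down it reaches from about 0.375 to 0.925 m from the base axis. Payload 5.7 kg.
Tool frame: the origin (TCP) lies at the centre of the arm's flange, where the gripper is bolted on; the fingertips stand 182 mm ahead of it and the grasp point (between the pads) lies 163 mm ahead of it; z points along the fingers, y is the line along which they close (so a half turn about z gives the same grasp; the last joint's range is limited). The gripper opens to 88 mm and grips with 3 to 60 N. Pads are 20 mm wide; open, the fingers measure 115 mm over their backs; the gripper's body (75 mm by 178 mm) begins 61 mm behind the grasp point.
Start: joints at [-1.289, 0.359, 1.51, -0, 1.272, -0.115], TCP at [0.232, -0.553, 0.405] pointing down, gripper open.
Joint ranges: [-2.97, 2.97], [-1.01, 2.36], [0.21, 2.38], [-0.96, 4.11], [0.2, 2.71], [-2.98, 2.98]. Speed limits (rad/s): [2.39, 2.39, 3.14, 3.14, 3.14, 3.14].

INTERFACE

Orientations are given as a unit quaternion [w, x, y, z].
In Python, from workcell import robot gives the robot as it stands. The module is installed in compiled form; this text tells all that it offers.
- The arm moves only by the shell command python3 -m inch 'ROWS' [OPENING]. ROWS is JSON, a list of rows, each a list of 6 numbers: the shift along the tool's x, y, z in mm, then the turn, a rotation vector about the tool's x, y, z in rad. In form: [[dx, dy, dz, ax, ay, az], ...]. A call has 1 to 10 rows; each row shifts and turns the commanded pose from where the row before left it, along the tool's axes as they then stand; what a row does not reach is not made up. A row lasts 1/10 s, in which the tool goes at most 50 mm and 8.59 degrees, less where a joint would pass 70% of its speed; a pose out of reach is approached as far as the arm can. A call with a gripper value outside its range is refused whole. OPENING is the closure, from 0 (fully open) to 1 (shut), set as the call begins (- or left out, the last holds). The fingers move at their own pace and stop on an object; the grip force is fixed at half the most. Time passes only in rows, so rows that do not move let the fingers close. It gives the time, the measured TCP pose, the force, the opening and the grip force at its end, in the units of the state.
- robot.state(): the state, without advancing time (a new reading comes with each control period).
- robot.get_image(name): name is "side" or "top"; returns (picture, depth): 420x560x3 uint8, red, green, blue; 420x560 float32, m along the optical axis (not along the pixel's ray), 0 where there is no reading.
- robot.camera_params(name): a dict with "vertical_fov" (degrees; the focal length in pixels is half the picture's height over the tangent of half this angle, whatever the lens; pixels are square), "cx", "cy" (the principal point, pixels), "R" (3x3) and "t" (3): a world point X has camera coordinates R X + t. Camera axes: x right, y down, z forward; pixel columns grow to the right and rows downward; lengths in m; the calibration is good to about 2 mm. A picture is of the moment at which its call begins. camera_params takes no time and is no camera call.
- robot.close_job(): hands the job in; it is judged then, once.
Trained networks look in the newest picture that a camera, given by its name, has taken for a name from the list of things; names that differ only in an ending like _2 or _b are one class to them, and where a whole thing is asked for, a point or a joint stands for the part that bears it (a point fixed in the world has none). Each returns a list of dicts, best first, with "score" (0 to 1); they miss things now and then, are a little off and sometimes report something else, mostly with a low value. They report only what shows in the picture. A call takes as long as a camera call.
- robot.trace(camera, target): "pixels" (420x560 bool, what is visible of it) and "point" ([column, row] in pixels, amid what is visible of it).
- robot.spot_point(camera, target): "point" ([column, row] in pixels: a listed point, or the origin of a listed thing).
The state is a dict: "t": time; "joints": joint angles; "qvel": joint speeds; "joint_torque": joint torques, N m; "position": TCP position; "tool_rot": TCP orientation; "ft_force": force on the tool from outside, world axes, zero at the start; "torque": the same for the moment, N m; "gripper_width": finger opening in m; "finger_force": force on a finger pad.
Only numpy, scipy, OpenCV 4.12 (cv2) and the standard library are available. Lean on these libraries where they do the work, as an engineer would, in place of code of your own. Each camera call takes 0.05 s, during which the arm holds its last target. There are 200 camera calls.

## Working session

There is one attempt and no reset: what is moved stays moved. The work goes in short steps, Python scripts to look and compute and a shell command to move; the robot and the scene stay as the last step left them, time stands still between calls to the robot, and variables do not carry over. Pictures are saved under pics/ and viewed, at most 10 in all, crops included, and the job is handed in when it is done.

```bash
mkdir -p pics; cat > h.py <<'E'
import numpy as np, cv2
from scipy.spatial.transform import Rotation as Ro
from workcell import robot
def pt(cam,uv,depth=None,z=None):
    p=robot.camera_params(cam); f=210/np.tan(np.radians(p["vertical_fov"])/2)
    R=np.array(p["R"]);t=np.array(p["t"])
    d=np.array([(uv[0]-p["cx"])/f,(uv[1]-p["cy"])/f,1.])
    c=-R.T@t; w=R.T@d
    s=depth if z is None else (z-c[2])/w[2]
    return c+s*w
def cloud(cam,D):
    p=robot.camera_params(cam); f=210/np.tan(np.radians(p["vertical_fov"])/2)
    R=np.array(p["R"]);t=np.array(p["t"])
    v,u=np.mgrid[:420,:560]
    P=np.stack([(u-p["cx"])/f*D,(v-p["cy"])/f*D,D],-1)
    return (P-t)@R
E
python3 - <<'E'
from h import *
for c in("top","side"):
    im,D=robot.get_image(c); cv2.imwrite(f"pics/{c}0.png",im[:,:,::-1]); np.save(f"{c}0.npy",D)
    p=robot.camera_params(c); print(c,p["vertical_fov"],-np.array(p["R"]).T@p["t"])
C=cloud("top",np.load("top0.npy"))
for n in "dish spoon fork spoon_tray fork_tray board shaker favour_a glass_a side_plate pepper_pot".split():
    for r in robot.trace("top",n)[:3]:
        m=r["pixels"]&(C[...,2]>.004)
        if m.sum()<5: print(n,"few",r["score"]);continue
        q=C[m]; (cx,cy),(w,h),a=cv2.minAreaRect((q[:,:2]*1000).astype(np.float32))
        print(n,round(r["score"],2),np.round(r["point"]),"rect",round(cx),round(cy),round(w),round(h),round(a,1),"z",np.round(np.percentile(q[:,2],[5,50,95]),3))
for n in "section0 section1 section2 shaker_handle shaker_mouth".split():
    for r in robot.spot_point("top",n)[:2]: print(n,round(r["score"],2),np.round(r["point"]))
print(robot.state()["tool_rot"])
E
```

```text
top 43.07868434077403 [ 0.3760005  -0.02600786  1.43091929]
side 56.69606769070825 [0.50432827 0.75761686 0.6559064 ]
dish 0.97 [291. 229.] rect 481 -53 209 270 1.5 z [0.004 0.008 0.025]
spoon 0.78 [312. 216.] rect 486 -99 91 249 76.5 z [0.008 0.031 0.036]
fork 0.78 [269. 224.] rect 492 7 240 36 8.9 z [0.023 0.03  0.035]
fork 0.72 [346. 141.] rect 571 -135 59 443 68.4 z [0.006 0.031 0.073]
fork 0.55 [292. 284.] rect 364 -46 49 49 3.2 z [0.007 0.032 0.072]
spoon_tray 0.67 [148. 262.] rect 439 212 478 125 88.7 z [0.004 0.009 0.031]
fork_tray 0.69 [416. 270.] rect 395 -208 26 364 2.0 z [0.026 0.03  0.035]
fork_tray 0.6 [160. 195.] rect 563 181 526 186 67.4 z [0.004 0.009 0.031]
board 0.64 [405. 251.] rect 443 -229 270 422 8.1 z [0.007 0.011 0.016]
shaker 0.75 [312. 217.] rect 485 -97 88 245 76.5 z [0.025 0.031 0.037]
shaker 0.71 [416. 250.] rect 428 -214 196 390 11.2 z [0.013 0.043 0.108]
shaker 0.52 [292. 227.] rect 481 -53 209 270 1.5 z [0.004 0.008 0.025]
favour_a 0.91 [343. 140.] rect 572 -136 61 444 68.6 z [0.006 0.031 0.073]
favour_a 0.58 [292. 229.] rect 482 -54 209 279 2.4 z [0.004 0.008 0.026]
glass_a 0.94 [415. 141.] rect 556 -224 70 531 49.7 z [0.006 0.124 0.178]
glass_a 0.61 [183. 130.] rect 613 107 539 71 36.8 z [0.005 0.124 0.178]
side_plate 0.7 [264. 143.] rect 612 29 154 460 84.7 z [0.005 0.011 0.019]
side_plate 0.62 [313. 214.] rect 485 -98 89 245 76.4 z [0.025 0.031 0.037]
pepper_pot 0.61 [318. 138.] rect 761 -127 36 38 27.7 z [0.022 0.077 0.083]
section0 0.63 [260. 230.]
section0 0.62 [292. 229.]
section1 0.63 [260. 230.]
section1 0.62 [292. 229.]
section2 0.63 [260. 230.]
section2 0.62 [292. 229.]
shaker_handle 0.86 [419. 243.]
shaker_handle 0.63 [414. 239.]
shaker_mouth 0.58 [422. 285.]
[-4.44412212e-05  9.80377921e-01  1.97127191e-01 -3.68515673e-06]
```

View pics/top0.png

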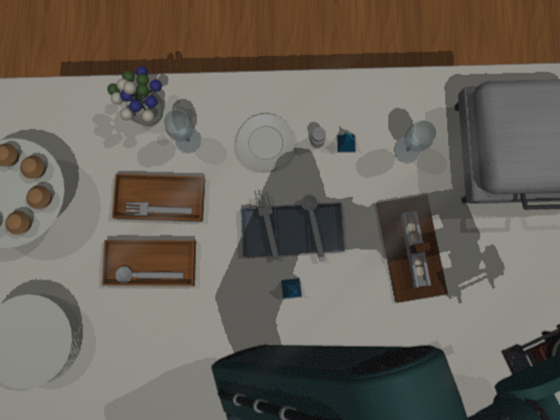

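View pics/side0.png

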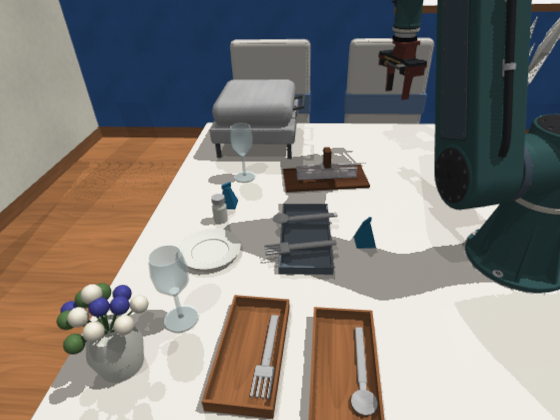

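The top view shows the dish at (292,229) with the fork at (265,225) and the spoon at (314,225). The fork tray is at (158,196) and the spoon tray at (150,262), both with heads pointing image-left. The shaker is on its board at (412,248) with the mouth towards the robot. The side view agrees.

```bash
python3 - <<'E'
from h import *
C=cloud("top",np.load("top0.npy"))
def rect(name,u0,u1,v0,v1,z0,z1,k=1):
    m=np.zeros((420,560),np.uint8); m[v0:v1,u0:u1]=1
    m&=((C[...,2]>z0)&(C[...,2]<z1)).astype(np.uint8)
    n,l,s,_=cv2.connectedComponentsWithStats(m,connectivity=8)
    for i in (np.argsort(-s[1:,4])+1)[:k]:
        q=C[l==i]; (cx,cy),(w,h),a=cv2.minAreaRect((q[:,:2]*1000).astype(np.float32))
        if w<h: w,h,a=h,w,a+90
        print(name,len(q),"c",round(cx,1),round(cy,1),"L,W",round(w),round(h),"ang of long",round(a%180,1),"z",np.round(np.median(q[:,2]),4))
rect("forktray",105,212,165,228,.022,.038)
rect("spoontray",95,203,230,292,.022,.038)
rect("inspoon",108,192,262,290,.008,.02,2)
rect("infork",118,200,198,222,.008,.02,2)
rect("board",370,455,190,305,.007,.05)
rect("shakertop",385,440,200,300,.030,.060,3)
rect("handle",385,450,220,270,.08,.13)
rect("dish",236,348,198,262,.014,.04)
rect("dishlowwall",236,348,198,262,.016,.0265)
rect("fork",250,282,185,262,.0275,.04,2)
rect("spoon",298,330,185,262,.0275,.04,2)
rect("favA",275,308,270,305,.02,.09)
rect("favB",335,362,120,155,.02,.09)
rect("plate",230,300,105,175,.005,.025)
rect("glassA",395,440,115,165,.03,.2)
rect("glassB",155,200,95,150,.03,.2)
im=cv2.imread("pics/top0.png")[180:310,90:460]
cv2.imwrite("pics/crop0.png",cv2.resize(im,None,fx=2.1,fy=2.1,interpolation=cv2.INTER_CUBIC))
E
```

```text
forktray 601 c 615.3 305.9 L,W 243 122 ang of long 87.0 z 0.0287
spoontray 587 c 440.8 329.6 L,W 242 118 ang of long 88.7 z 0.0291
inspoon 466 c 406.3 330.9 L,W 180 48 ang of long 84.9 z 0.0121
inspoon 5 c 434.8 322.2 L,W 10 2 ang of long 142.7 z 0.0083
infork 432 c 584.7 306.5 L,W 182 39 ang of long 88.8 z 0.0116
infork 13 c 558.0 358.9 L,W 34 1 ang of long 87.2 z 0.0135
board 4839 c 463.7 -367.3 L,W 271 146 ang of long 7.5 z 0.0127
shakertop 680 c 459.0 -371.8 L,W 194 40 ang of long 7.2 z 0.0435
shakertop 4 c 520.2 -371.8 L,W 3 2 ang of long 88.8 z 0.0329
shakertop 1 c 498.0 -366.7 L,W 0 0 ang of long 0.0 z 0.0322
handle 156 c 458.8 -371.7 L,W 38 22 ang of long 96.5 z 0.1064
dish 1638 c 519.1 -52.7 L,W 274 168 ang of long 88.3 z 0.0273
dishlowwall 167 c 516.7 46.6 L,W 132 79 ang of long 4.7 z 0.0221
fork 345 c 521.8 8.6 L,W 162 36 ang of long 12.8 z 0.031
fork 10 c 603.7 41.8 L,W 13 4 ang of long 17.1 z 0.0302
spoon 420 c 520.8 -105.3 L,W 178 41 ang of long 6.2 z 0.0319
spoon 1 c 582.1 -101.7 L,W 0 0 ang of long 0.0 z 0.0297
favA 229 c 364.0 -46.0 L,W 41 40 ang of long 95.7 z 0.0431
favB 208 c 752.8 -207.2 L,W 41 37 ang of long 89.3 z 0.0455
plate 1890 c 761.8 14.9 L,W 159 158 ang of long 41.4 z 0.0116
glassA 803 c 730.8 -373.6 L,W 70 69 ang of long 172.9 z 0.1408
glassB 769 c 774.6 227.1 L,W 69 68 ang of long 5.2 z 0.1401
```

View pics/crop0.png

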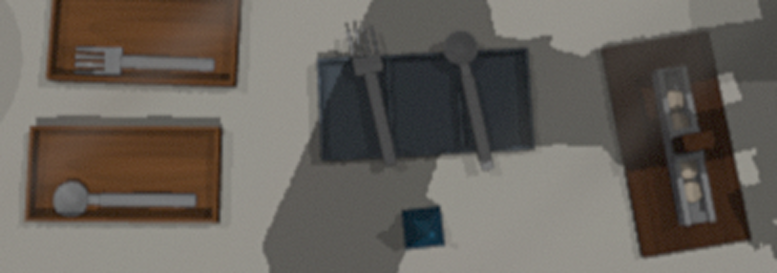

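```bash
cat >> h.py <<'E'
def plan(pos,yaw):
    """tool straight down: print turn, then shift in the turned frame (mm)"""
    s=robot.state(); R=Ro.from_quat(np.roll(s["tool_rot"],-1)).as_matrix()
    y0=np.degrees(np.arctan2(R[1,0],R[0,0])); d=(yaw-y0+180)%360-180
    a=np.radians(yaw); D=(np.array(pos)-s["position"])*1000
    print("az",np.round(-np.radians(d),3),"dx",np.round(D[0]*np.cos(a)+D[1]*np.sin(a),1),"dy",np.round(D[0]*np.sin(a)-D[1]*np.cos(a),1),"dz",np.round(-D[2],1),"| pos",np.round(s["position"],4),"yaw",round(y0,1),"w",s["gripper_width"],"t",s["t"])
E
python3 - <<'E'
from h import *
C=cloud("top",np.load("top0.npy"))
for n,(u0,u1) in dict(fork=(250,282),spoon=(298,330)).items():
    m=np.zeros((420,560),bool); m[185:262,u0:u1]=1
    m&=(C[...,2]>.0275)&(C[...,2]<.04)
    _,l,s,_=cv2.connectedComponentsWithStats(m.astype(np.uint8),connectivity=8)
    q=C[l==1+np.argmax(s[1:,4])][:,:2]
    h=q[q[:,0]<.54].astype(np.float32)
    vx,vy,x0,y0=cv2.fitLine(h,cv2.DIST_HUBER,0,.01,.001).ravel(); d=np.array([vx,vy])*np.sign(vx)
    a=(q-[x0,y0])@d; lo=np.percentile(a,.5); o=np.array([x0,y0])+d*(lo+.090)
    print(n,"ang",np.degrees(np.arctan2(d[1],d[0])),"ends",lo,a.max(),"origin",o)
    plan([o[0],o[1],.30],np.degrees(np.arctan2(d[1],d[0])))
# dish orientation from long-wall rim points
m=np.zeros((420,560),bool); m[198:262,236:348]=1; m&=(C[...,2]>.018)&(C[...,2]<.0275)
q=C[m]; print("dish bbox",np.percentile(q[:,0],[1,99]),np.percentile(q[:,1],[1,99]))
for side in (q[q[:,0]<.47],q[q[:,0]>.56]): print(cv2.fitLine(side[:,:2].astype(np.float32),cv2.DIST_HUBER,0,.01,.001).ravel(),len(side))
E
```

```text
fork ang 11.922782 ends -0.0489546847819354 0.11219570900683541 origin [0.53129046 0.01160421]
az 0.189 dx 409.7 dy -490.9 dz 104.6 | pos [ 0.2319 -0.5534  0.4046] yaw 22.7 w 0.08782117830282923 t 0.9
spoon ang 11.034987 ends -0.0518922160824616 0.12570655066878292 origin [ 0.52335238 -0.11065858]
az 0.204 dx 370.8 dy -378.7 dz 104.6 | pos [ 0.2319 -0.5534  0.4046] yaw 22.7 w 0.08782117830282923 t 0.9
dish bbox [0.44736842 0.60082271] [-0.18631426  0.08295353]
[ 0.02437    -0.999703    0.45720044 -0.058935  ] 198
[ 0.02576074 -0.9996681   0.5823404  -0.05278444] 267
```

```bash
python3 -m inch '[[0,0,0,0,0,0.102],[0,0,0,0,0,0.102],[31,-32,0,0,0,0],[31,-32,0,0,0,0],[31,-32,0,0,0,0],[31,-32,0,0,0,0],[31,-32,0,0,0,0],[31,-32,0,0,0,0],[31,-32,10,0,0,0],[31,-32,10,0,0,0]]' 0.55
python3 -m inch '[[31,-31,20,0,0,0],[31,-31,20,0,0,0],[31,-31,20,0,0,0],[30,-30,20,0,0,0],[0,0,0,0,0,0],[0,0,0,0,0,0]]'
python3 -c "
from h import *
plan([.5234,-.1107,.2085],11.0)"
```

```text
t: 1.9
position: [0.4271, -0.2531, 0.385]
tool_rot: [0.001, 0.995, 0.096, 0.001]
ft_force: [1.0, 0.5, -0.5]
gripper_width: 0.0395
finger_force: 0.0
t: 2.5
position: [0.5235, -0.1095, 0.3042]
tool_rot: [-0.0, 0.995, 0.098, -0.001]
ft_force: [-0.8, 0.2, 0.0]
gripper_width: 0.0394
finger_force: 0.0
az 0.003 dx -0.3 dy 1.1 dz 95.7 | pos [ 0.5235 -0.1095  0.3042] yaw 11.2 w 0.03942380005456651 t 2.5
```

```bash
python3 -m inch '[[0,1,30,0,0,0],[0,0,30,0,0,0],[0,0,24,0,0,0],[0,0,12,0,0,0],[0,0,0,0,0,0],[0,0,0,0,0,0]]'
python3 -m inch '[[0,0,0,0,0,0],[0,0,0,0,0,0],[0,0,0,0,0,0],[0,0,0,0,0,0],[0,0,0,0,0,0],[0,0,0,0,0,0]]' 1
python3 -m inch '[[0,0,-10,0,0,0],[0,0,-30,0,0,0],[0,0,-30,0,0,0],[0,0,-20,0,0,0],[0,0,0,0,0,0]]'
python3 -c "
from h import *
im,D=robot.get_image('side'); cv2.imwrite('pics/s1.png',im[:,:,::-1])
plan([.459,.330,.275],88.0)"
```

```text
t: 3.1
position: [0.5238, -0.1121, 0.2096]
tool_rot: [0.0, 0.995, 0.096, 0.001]
ft_force: [-0.2, -0.3, 0.4]
gripper_width: 0.0396
finger_force: 0.0
t: 3.7
position: [0.5239, -0.1113, 0.2093]
tool_rot: [0.0, 0.995, 0.096, 0.0]
ft_force: [-0.8, 0.1, 6.3]
gripper_width: 0.0155
finger_force: 30.0
t: 4.2
position: [0.5247, -0.1116, 0.3016]
tool_rot: [0.001, 0.995, 0.096, 0.003]
ft_force: [0.4, 0.0, -1.3]
gripper_width: 0.0154
finger_force: 30.0
az -1.343 dx 438.8 dy -80.3 dz 25.0 | pos [ 0.524  -0.1114  0.3   ] yaw 11.1 w 0.015710331177005064 t 4.25
```

View pics/s1.png

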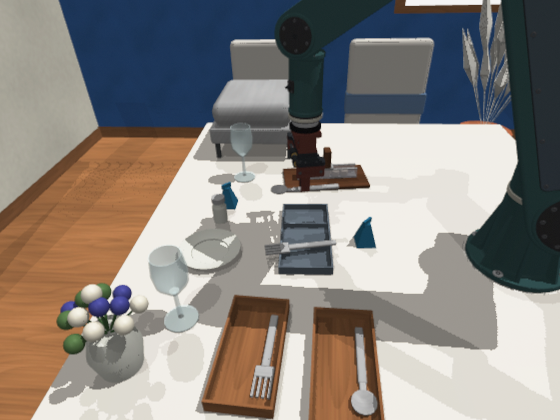

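```bash
python3 -m inch '[[0,0,0,0,0,-0.08],[0,0,0,0,0,-0.14],[0,0,0,0,0,-0.14],[0,0,0,0,0,-0.14],[0,0,0,0,0,-0.14],[0,0,0,0,0,-0.14],[0,0,0,0,0,-0.14],[0,0,0,0,0,-0.14],[0,0,0,0,0,-0.14],[0,0,0,0,0,-0.14]]'
python3 -m inch '[[20,-4,0,0,0,0],[46,-8,0,0,0,0],[46,-8,0,0,0,0],[46,-8,0,0,0,0],[46,-8,0,0,0,0],[46,-8,0,0,0,0],[46,-8,0,0,0,0],[46,-8,0,0,0,0],[46,-8,0,0,0,0],[46,-8,10,0,0,0]]'
python3 -m inch '[[4,-4,5,0,0,0],[0,0,0,0,0,0],[0,0,0,0,0,0]]'
python3 -c "
from h import *
plan([.459,.330,.192],88.0)"
```

```text
t: 5.25
position: [0.5228, -0.111, 0.2969]
tool_rot: [-0.001, 0.718, 0.696, -0.001]
ft_force: [0.1, 0.1, -0.4]
gripper_width: 0.0152
finger_force: 30.0
t: 6.25
position: [0.4634, 0.3272, 0.288]
tool_rot: [-0.0, 0.72, 0.694, -0.0]
ft_force: [1.0, 0.6, -0.7]
gripper_width: 0.0154
finger_force: 30.0
t: 6.55
position: [0.4597, 0.3283, 0.2825]
tool_rot: [-0.0, 0.72, 0.694, -0.002]
ft_force: [-0.1, 0.5, -1.0]
gripper_width: 0.0156
finger_force: 30.0
az -0.003 dx 1.7 dy -0.8 dz 90.5 | pos [0.4597 0.3283 0.2825] yaw 87.8 w 0.015628305918659043 t 6.55
```

```bash
python3 -m inch '[[2,0,30,0,0,0],[0,0,30,0,0,0],[0,0,18,0,0,0],[0,0,6,0,0,0],[0,0,4,0,0,0],[0,0,2,0,0,0],[0,0,0,0,0,0],[0,0,0,0,0,0]]'
python3 -m inch '[[0,0,1,0,0,0],[0,0,0,0,0,0]]'
```

```text
t: 7.35
position: [0.4608, 0.3315, 0.1946]
tool_rot: [0.0, 0.72, 0.694, 0.001]
ft_force: [-0.0, -0.2, -1.4]
gripper_width: 0.0155
finger_force: 30.0
t: 7.55
position: [0.4604, 0.3316, 0.193]
tool_rot: [0.0, 0.72, 0.694, 0.0]
ft_force: [0.3, -0.3, -1.8]
gripper_width: 0.0156
finger_force: 30.0
```

```bash
python3 -m inch '[[0,0,1,0,0,0],[0,0,0,0,0,0]]' | grep -E "pos|force"
python3 -m inch '[[0,0,1,0,0,0],[0,0,0,0,0,0]]'| grep -E "pos|force"
```

```text
position: [0.4602, 0.3315, 0.1917]
ft_force: [0.8, -0.1, -1.0]
finger_force: 30.0
position: [0.4603, 0.3315, 0.1905]
ft_force: [-0.1, -0.2, -1.4]
finger_force: 30.0
```

```bash
python3 -m inch '[[0,0,0,0,0,0],[0,0,0,0,0,0],[0,0,0,0,0,0]]' 0.6
python3 -m inch '[[0,0,-10,0,0,0],[0,0,-40,0,0,0],[0,0,-40,0,0,0],[0,0,-20,0,0,0],[0,0,0,0,0,0]]'
python3 -c "
from h import *
plan([.5313,.0116,.300],11.9)"
```

```text
t: 8.25
position: [0.4604, 0.3315, 0.1908]
tool_rot: [-0.0, 0.72, 0.694, 0.0]
ft_force: [0.2, -0.3, -0.2]
gripper_width: 0.034
finger_force: 0.0
t: 8.75
position: [0.4616, 0.3322, 0.3047]
tool_rot: [0.001, 0.72, 0.694, 0.004]
ft_force: [0.6, 0.2, -0.2]
gripper_width: 0.0354
finger_force: 0.0
az 1.325 dx 2.1 dy 328.0 dz 4.7 | pos [0.4616 0.3322 0.3047] yaw 87.8 w 0.03535202556160079 t 8.75
```

```bash
python3 -m inch '[[0,0,0,0,0,0.085],[0,0,0,0,0,0.14],[0,0,0,0,0,0.14],[0,0,0,0,0,0.14],[0,0,0,0,0,0.14],[0,0,0,0,0,0.14],[0,0,0,0,0,0.14],[0,0,0,0,0,0.14],[0,0,0,0,0,0.14],[0,0,0,0,0,0.12]]' 0.55 >/dev/null
python3 -m inch '[[0,28,0,0,0,0],[0,45,0,0,0,0],[0,45,0,0,0,0],[0,45,0,0,0,0],[0,45,0,0,0,0],[0,45,0,0,0,0],[0,45,0,0,0,0],[0,30,0,0,0,0],[0,0,0,0,0,0],[0,0,0,0,0,0]]' >/dev/null
python3 - <<'E'
from h import *
plan([.5313,.0116,.2085],11.9)
im,D=robot.get_image('top'); im2,D2=robot.get_image('side')
C=cloud('top',D)
m=np.zeros((420,560),bool); m[225:295,90:206]=1; m&=(C[...,2]>.0085)&(C[...,2]<.02)&(C[...,0]>.42)
q=C[m]; print(len(q), cv2.minAreaRect((q[:,:2]*1000).astype(np.float32)))
cv2.imwrite('pics/c2.png',np.vstack([cv2.resize(im[170:310,80:360,::-1],(560,280)),cv2.resize(im2[180:420,150:430,::-1],(350,300)).__getitem__(slice(None)) if 0 else cv2.resize(im2[220:400,130:410,::-1],(560,310))]))
E
```

```text
az -0.002 dx 4.0 dy -0.6 dz 91.3 | pos [0.5275 0.0102 0.2998] yaw 11.8 w 0.03978586213011261 t 10.75
743 ((478.1408996582031, 328.3603210449219), (116.82927703857422, 241.43960571289062), 0.5405629873275757)
```

View pics/c2.png

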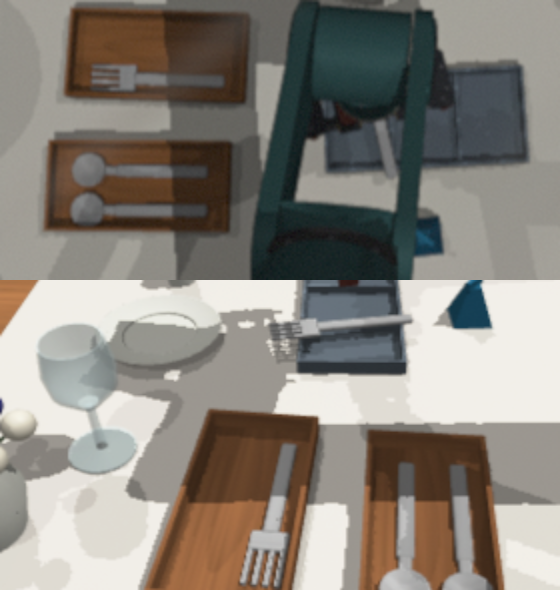

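The spoon lies flat in its tray beside the fixed one. The fork is still across the dish, and the gripper is above it.

```bash
python3 -m inch '[[4,-1,30,0,0,0],[0,0,30,0,0,0],[0,0,22,0,0,0],[0,0,10,0,0,0],[0,0,0,0,0,0],[0,0,0,0,0,0]]'
python3 -m inch '[[0,0,0,0,0,0],[0,0,0,0,0,0],[0,0,0,0,0,0],[0,0,0,0,0,0],[0,0,0,0,0,0]]' 1
python3 -m inch '[[0,0,-10,0,0,0],[0,0,-30,0,0,0],[0,0,-30,0,0,0],[0,0,-20,0,0,0],[0,0,0,0,0,0]]' >/dev/null
python3 -m inch '[[0,0,0,0,0,-0.08],[0,0,0,0,0,-0.14],[0,0,0,0,0,-0.14],[0,0,0,0,0,-0.14],[0,0,0,0,0,-0.14],[0,0,0,0,0,-0.14],[0,0,0,0,0,-0.14],[0,0,0,0,0,-0.14],[0,0,0,0,0,-0.14],[0,0,0,0,0,-0.13]]'
python3 -c "
from h import *
plan([.633,.306,.192],88.0)"
```

```text
t: 11.45
position: [0.5319, 0.013, 0.2092]
tool_rot: [-0.0, 0.995, 0.104, 0.0]
ft_force: [-0.1, 0.3, 0.2]
gripper_width: 0.0395
finger_force: 0.0
t: 11.95
position: [0.532, 0.0122, 0.2093]
tool_rot: [0.0, 0.995, 0.104, 0.001]
ft_force: [-1.0, -0.2, 6.2]
gripper_width: 0.0155
finger_force: 30.0
t: 13.45
position: [0.531, 0.0123, 0.2974]
tool_rot: [-0.001, 0.717, 0.697, -0.001]
ft_force: [-0.5, -0.7, 0.2]
gripper_width: 0.0151
finger_force: 30.0
az 0.007 dx 297.1 dy 91.6 dz 105.4 | pos [0.531  0.0123 0.2974] yaw 88.4 w 0.015133553727758074 t 13.45
```

```bash
python3 -m inch '[[17,5,0,0,0,0],[40,12,0,0,0,0],[40,12,0,0,0,0],[40,12,0,0,0,0],[40,12,0,0,0,0],[40,12,0,0,0,0],[40,13,0,0,0,0],[40,14,10,0,0,0],[0,0,10,0,0,0],[0,0,0,0,0,0]]' >/dev/null
python3 -m inch '[[0,0,0,0,0,0]]'
python3 -c "
from h import *
plan([.633,.306,.192],88.0)"
```

```text
t: 14.55
position: [0.6325, 0.305, 0.2772]
tool_rot: [-0.001, 0.719, 0.695, -0.002]
ft_force: [0.8, -0.6, -0.9]
gripper_width: 0.0154
finger_force: 30.0
az 0.002 dx 1.0 dy 0.4 dz 85.2 | pos [0.6325 0.305  0.2772] yaw 88.1 w 0.015367488668877794 t 14.55
```

```bash
python3 -m inch '[[1,0,30,0,0,0],[0,0,30,0,0,0],[0,0,15,0,0,0],[0,0,6,0,0,0],[0,0,4,0,0,0],[0,0,1,0,0,0],[0,0,0,0,0,0],[0,0,0,0,0,0]]'
python3 -m inch '[[0,0,0,0,0,0],[0,0,0,0,0,0]]'
```

```text
t: 15.35
position: [0.6339, 0.3073, 0.1938]
tool_rot: [0.0, 0.719, 0.695, 0.001]
ft_force: [-0.6, 0.2, -0.9]
gripper_width: 0.0153
finger_force: 30.0
t: 15.55
position: [0.6336, 0.3072, 0.1932]
tool_rot: [0.0, 0.719, 0.695, 0.0]
ft_force: [0.4, 0.2, -1.6]
gripper_width: 0.0148
finger_force: 30.0
```

```bash
python3 -m inch '[[0,0,1,0,0,0],[0,0,1,0,0,0],[0,0,0.7,0,0,0],[0,0,0,0,0,0],[0,0,0,0,0,0]]' | grep -E "pos|force"
python3 -m inch '[[0,0,0,0,0,0],[0,0,0,0,0,0],[0,0,0,0,0,0]]' 0.6 | grep -E "pos|force|width"
python3 -m inch '[[0,0,-10,0,0,0],[0,0,-40,0,0,0],[0,0,-40,0,0,0],[0,0,-45,0,0,0],[0,0,-45,0,0,0],[0,0,0,0,0,0]]' 
python3 -c "
from h import *
plan([.459,-.372,.36],97.2)"
```

```text
position: [0.6335, 0.3071, 0.1904]
ft_force: [-1.7, -0.5, 5.4]
finger_force: 30.0
position: [0.6335, 0.3071, 0.1897]
ft_force: [0.3, -0.0, 0.2]
gripper_width: 0.0339
finger_force: 0.0
t: 16.95
position: [0.6356, 0.308, 0.3789]
tool_rot: [0.003, 0.719, 0.695, 0.006]
ft_force: [0.7, 0.8, 1.4]
gripper_width: 0.0352
finger_force: 0.0
az -0.159 dx -652.5 dy -260.5 dz 18.9 | pos [0.6356 0.308  0.3789] yaw 88.1 w 0.03515225098156327 t 16.95
```

```bash
python3 -m inch '[[-10,-4,0,0,0,-0.08],[-41,-14,0,0,0,-0.08],[-43,-17,0,0,0,0],[-43,-17,0,0,0,0],[-43,-17,0,0,0,0],[-43,-17,0,0,0,0],[-43,-17,0,0,0,0],[-43,-17,0,0,0,0],[-43,-17,0,0,0,0],[-43,-17,0,0,0,0]]' 0 >/dev/null
python3 -m inch '[[-43,-17,0,0,0,0],[-43,-17,0,0,0,0],[-43,-17,0,0,0,0],[-43,-17,0,0,0,0],[-43,-17,0,0,0,0],[-43,-17,5,0,0,0],[0,0,10,0,0,0],[0,0,0,0,0,0],[0,0,0,0,0,0]]'
python3 - <<'E'
from h import *
plan([.459,-.372,.2475],97.2)
im,D=robot.get_image('top'); C=cloud('top',D)
im2,D2=robot.get_image('side')
m=np.zeros((420,560),bool); m[198:262,236:348]=1; m&=(C[...,2]>.018)&(C[...,2]<.0275)
q=C[m]; print("dish",cv2.minAreaRect((q[:,:2]*1000).astype(np.float32)),len(q))
cv2.imwrite('pics/c3.png',np.vstack([cv2.resize(im[170:310,80:360,::-1],(560,280)),cv2.resize(im2[220:400,130:410,::-1],(560,310))]))
E
```

```text
t: 18.85
position: [0.4571, -0.3705, 0.3545]
tool_rot: [-0.001, 0.661, 0.751, 0.0]
ft_force: [0.4, 0.5, -0.0]
gripper_width: 0.0878
finger_force: 0.0
az 0.002 dx -1.7 dy 1.7 dz 107.0 | pos [ 0.4571 -0.3705  0.3545] yaw 97.3 w 0.08781099421791176 t 18.85
dish ((520.0433959960938, -51.93128967285156), (130.66067504882812, 270.5862121582031), 1.7658427953720093) 630
```

View pics/c3.png

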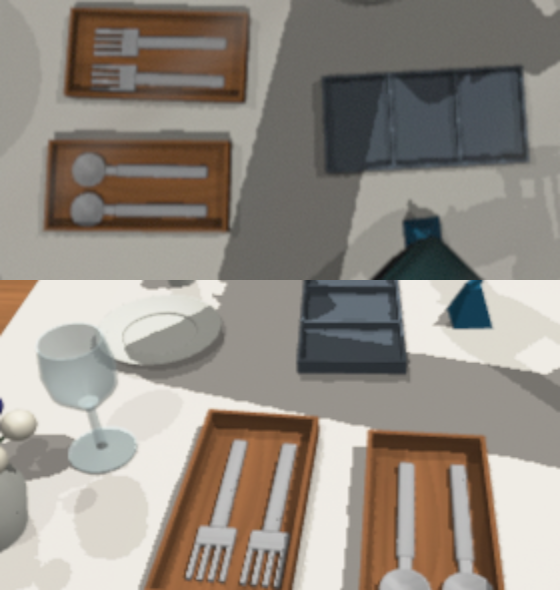

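Both pieces lie flat in the right trays, and the dish is clear (centre .520, -.052). Next I grasp the shaker.

```bash
python3 -m inch '[[-2,2,30,0,0,0],[0,0,35,0,0,0],[0,0,27,0,0,0],[0,0,10,0,0,0],[0,0,4,0,0,0],[0,0,0,0,0,0],[0,0,0,0,0,0]]'
python3 -m inch '[[0,0,0,0,0,0],[0,0,0,0,0,0],[0,0,0,0,0,0],[0,0,0,0,0,0],[0,0,0,0,0,0],[0,0,0,0,0,0],[0,0,0,0,0,0]]' 1
python3 -m inch '[[0,0,0,0,0,0]]'
python3 -c "
from h import *
plan([.459,-.372,.3],97.2); print(robot.state()['joints'])"
```

```text
t: 19.65
position: [0.4602, -0.3737, 0.2503]
tool_rot: [0.001, 0.661, 0.751, -0.0]
ft_force: [0.3, -1.0, 0.9]
gripper_width: 0.0885
finger_force: 0.0
t: 20.35
position: [0.4595, -0.3734, 0.2489]
tool_rot: [-0.0, 0.661, 0.751, 0.0]
ft_force: [-0.2, 0.6, 0.6]
gripper_width: 0.0351
finger_force: 0.0
t: 20.45
position: [0.4595, -0.3734, 0.2489]
tool_rot: [-0.0, 0.661, 0.751, 0.0]
ft_force: [-0.7, -1.1, -0.3]
gripper_width: 0.0272
finger_force: 0.0
az 0.001 dx 1.4 dy -0.3 dz -51.1 | pos [ 0.4595 -0.3734  0.2489] yaw 97.3 w 0.027197310587516153 t 20.45
[-7.99017500e-01  5.23604323e-01  1.68212919e+00  4.00150487e-05
  9.36062643e-01 -9.26018182e-01]
```

```bash
python3 -m inch '[[0,0,0,0,0,0],[0,0,0,0,0,0],[0,0,0,0,0,0]]'
python3 -m inch '[[0,0,-5,0,0,0],[0,0,-10,0,0,0],[0,0,-20,0,0,0],[0,0,-25,0,0,0],[0,0,-20,0,0,0],[0,0,-10,0,0,0],[0,0,-5,0,0,0],[0,0,0,0,0,0]]'
python3 -c "
from h import *
plan([.612,-.138,.340],91.7)"
```

```text
t: 20.75
position: [0.4595, -0.3734, 0.2489]
tool_rot: [-0.0, 0.661, 0.751, 0.0]
ft_force: [-0.1, -0.0, -0.3]
gripper_width: 0.0217
finger_force: 30.0
t: 21.55
position: [0.4595, -0.3733, 0.3443]
tool_rot: [0.0, 0.661, 0.751, 0.0]
ft_force: [-0.3, -1.0, -3.5]
gripper_width: 0.0218
finger_force: 30.0
az 0.097 dx 230.7 dy 159.4 dz 4.3 | pos [ 0.4595 -0.3733  0.3443] yaw 97.3 w 0.021813568566683122 t 21.55
```

```bash
python3 -m inch '[[0,0,0,0,0,0.03],[0,0,0,0,0,0.04],[0,0,0,0,0,0.027],[7,5,0,0,0,0],[14,10,0,0,0,0],[21,15,0,0,0,0],[28,19,0,0,0,0],[28,19,0,0,0,0],[28,19,0,0,0,0],[28,19,0,0,0,0]]' >/dev/null
python3 -m inch '[[28,19,0,0,0,0],[21,15,0,0,0,0],[14,10,0,0,0,0],[8,6,0,0,0,0],[3,2,0,0,0,0],[0,0,0,0,0,0],[0,0,0,0,0,0]]'
cat > look.py <<'E'
import sys; from h import *
im,D=robot.get_image('top'); im2,D2=robot.get_image('side')
n=sys.argv[1]
C=cloud('top',D)
for cam,Cc in(('top',C),('side',cloud('side',D2))):
    # things on the dish floor: dish frame
    a=np.radians(1.6); q=Cc-[.520,-.052,0]
    X=q[...,0]*np.cos(a)+q[...,1]*np.sin(a); Y=-q[...,0]*np.sin(a)+q[...,1]*np.cos(a)
    m=(abs(X)<.057)&(abs(Y)<.128)&(abs(abs(Y)-.044)>.006)&(Cc[...,2]>.014)&(Cc[...,2]<.027)
    k,l,s,c=cv2.connectedComponentsWithStats(m.astype(np.uint8),connectivity=8)
    print(cam,[(np.round(X[l==i].mean()*1000),np.round(Y[l==i].mean()*1000),int(s[i,4]),np.round(c[i])) for i in range(1,k) if s[i,4]>8])
cv2.imwrite(f'pics/{n}.png',np.hstack([cv2.resize(im[150:290,220:420,::-1],(400,280)),cv2.resize(im2[100:300,180:380,::-1],(400,400))[:280]]))
E
python3 look.py a0
python3 -c "
from h import *
plan([.612,-.138,.340],91.7)"
```

```text
t: 23.25
position: [0.6102, -0.1416, 0.3439]
tool_rot: [-0.0, 0.697, 0.717, -0.0]
ft_force: [0.3, -0.5, -3.3]
gripper_width: 0.0218
finger_force: 30.0
top []
side []
az -0.001 dx 3.6 dy 2.0 dz 4.0 | pos [ 0.6102 -0.1417  0.344 ] yaw 91.7 w 0.02192898626696538 t 23.35
```

View pics/a0.png

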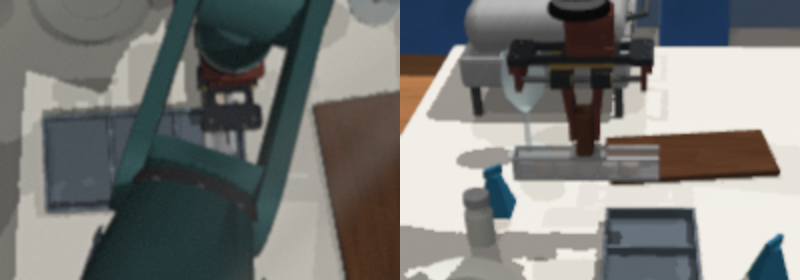

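```bash
cat > st.py <<'E'
from h import *
s=robot.state(); R=Ro.from_quat(np.roll(s["tool_rot"],-1)).as_matrix()
print("t",s["t"],"tilt",np.round(np.degrees(np.arcsin(R[2,1])),1),"yaw",np.round(np.degrees(np.arctan2(R[1,0],R[0,0])),1),"mouth",np.round(s["position"]+R@[0,-.097,.225],4),"pos",np.round(s["position"],4),"Fz",np.round(s["ft_force"][2],2))
E
python3 -m inch '[[2,-12,-5,-0.05,0,0],[2,-24,-9,-0.1,0,0],[0,-14,-5,-0.06,0,0],[0,-2,10,0,0,0],[0,-4,20,0,0,0],[0,-4,20,0,0,0],[0,-4,14,0,0,0],[0,-1,6,0,0,0],[0,0,0,0,0,0]]' >/dev/null; python3 st.py; python3 look.py a1
python3 - <<'E'
from h import *
for r in robot.trace('side','sweet0')[:6]: print(round(r['score'],2),np.round(r['point']),r['pixels'].sum())
E
```

```text
t 24.25 tilt 11.9 yaw 91.7 mouth [ 0.5108 -0.1397  0.0464] pos [ 0.5595 -0.1385  0.2866] Fz -3.23
top []
side []
```

```bash
python3 -m inch '[[0,-16,-6,-0.07,0,0],[0,-16,-6,-0.07,0,0],[0,0,0,0,0,0]]' >/dev/null; python3 st.py; python3 look.py a2
python3 -m inch '[[0,-8,-3,-0.035,0,0],[0,0,0,0,0,0],[0,0,0,0,0,0]]' >/dev/null; python3 st.py; python3 look.py a3
```

```text
t 24.7 tilt 20.0 yaw 91.7 mouth [ 0.5091 -0.139   0.0476] pos [ 0.5233 -0.1388  0.2922] Fz -3.8
top []
side []
t 25.1 tilt 22.0 yaw 91.7 mouth [ 0.5124 -0.14    0.0473] pos [ 0.5179 -0.1398  0.2923] Fz -3.29
top []
side []
```

```bash
python3 -m inch '[[0,5,0,0,0,0],[0,-5,0,0,0,0],[0,0,0,0,0,0]]' >/dev/null; python3 look.py a4
python3 -m inch '[[0,-8,-3,-0.035,0,0],[0,0,0,0,0,0]]' >/dev/null; python3 st.py; python3 look.py a5
```

```text
top []
side []
t 25.8 tilt 24.0 yaw 91.7 mouth [ 0.5102 -0.1392  0.0463] pos [ 0.5073 -0.1395  0.2913] Fz -3.08
top []
side []
```

View pics/a5.png

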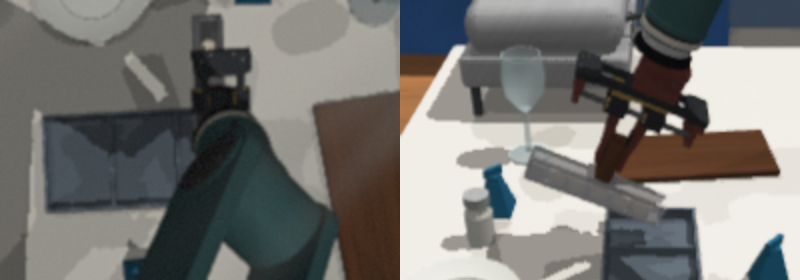

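```bash
python3 -m inch '[[0,10,0,0,0,0],[0,-10,0,0,0,0],[0,0,0,0,0,0]]' >/dev/null; python3 look.py a6
python3 -m inch '[[0,-8,-3,-0.035,0,0],[0,0,0,0,0,0]]' >/dev/null; python3 st.py; python3 look.py a7
python3 -m inch '[[0,8,0,0,0,0],[0,-8,0,0,0,0],[0,0,0,0,0,0]]' >/dev/null; python3 look.py a8
```

```text
top []
side []
t 26.5 tilt 26.0 yaw 91.7 mouth [ 0.5102 -0.1391  0.046 ] pos [ 0.4988 -0.1397  0.2907] Fz -4.06
top []
side []
top []
side []
```

```bash
python3 -m inch '[[0,-8,-3,-0.035,0,0],[0,0,0,0,0,0]]' >/dev/null; python3 st.py; python3 look.py a9
python3 -m inch '[[0,8,0,0,0,0],[0,-8,0,0,0,0],[0,0,0,0,0,0]]' >/dev/null; python3 look.py b0
python3 - <<'E'
import cv2,numpy as np
a=[cv2.imread(f'pics/{n}.png').astype(int) for n in ('a5','a8','a9','b0')]
print(*[np.round(i[36:50,202:214].mean((0,1))) for i in a])
for x in a[1:]:
    d=abs(x-a[0]).sum(2)[:,400:]; ys,xs=np.where(d>90); print(len(ys), (xs.min()+400,xs.max()+400,ys.min(),ys.max()) if len(ys) else '')
from h import *
for n in('sweet0','sweet4'):
  for c in('top','side'):
    for r in robot.trace(c,n)[:5]: print(n,c,round(r['score'],2),np.round(r['point']),r['pixels'].sum())
E
```

```text
t 27.2 tilt 28.0 yaw 91.7 mouth [ 0.5104 -0.1391  0.0457] pos [ 0.4904 -0.14    0.2899] Fz -3.35
top []
side [(np.float64(-41.0), np.float64(-83.0), 55, array([319., 215.]))]
top []
side [(np.float64(-41.0), np.float64(-83.0), 54, array([319., 215.]))]
[ 99. 109. 115.] [85. 85. 85.] [66. 65. 65.] [66. 66. 65.]
5426 (np.int64(486), np.int64(714), np.int64(12), np.int64(279))
9364 (np.int64(486), np.int64(741), np.int64(0), np.int64(279))
9128 (np.int64(486), np.int64(740), np.int64(0), np.int64(279))
sweet0 side 0.64 [282. 188.] 1457
sweet0 side 0.54 [319. 215.] 66
sweet4 side 0.64 [282. 188.] 1457
sweet4 side 0.54 [319. 215.] 66
```

```bash
python3 -m inch '[[0,6,0,0,0,0],[0,-6,0,0,0,0],[0,0,0,0,0,0]]' >/dev/null; python3 look.py b1
python3 -m inch '[[0,10,0,0,0,0],[0,-10,0,0,0,0],[0,0,0,0,0,0]]' >/dev/null; python3 look.py b2
```

```text
top []
side [(np.float64(-34.0), np.float64(-81.0), 75, array([317., 215.]))]
top []
side [(np.float64(-35.0), np.float64(-81.0), 77, array([317., 215.]))]
```

```bash
python3 - <<'E'
from h import *
im2,D2=robot.get_image('side')
cv2.imwrite('pics/v9.png',cv2.resize(im2[130:270,240:380,::-1],(790,590)[:1]*1+(590,) if 0 else (600,600),interpolation=cv2.INTER_CUBIC))
C=cloud('side',D2)
a=np.radians(1.6); q=C-[.520,-.052,0]; X=q[...,0]*np.cos(a)+q[...,1]*np.sin(a); Y=-q[...,0]*np.sin(a)+q[...,1]*np.cos(a)
m=(abs(X)<.057)&(abs(Y)<.128)&(abs(abs(Y)-.044)>.006)&(C[...,2]>.014)&(C[...,2]<.027)
print(np.round(np.percentile(X[m],[0,50,100])*1e3),np.round(np.percentile(Y[m],[0,50,100])*1e3),np.round(np.percentile(C[m][:,2],[0,50,100])*1e3))
E
```

```text
[-56. -36.  54.] [-128.  -79.   50.] [14. 19. 27.]
```

View pics/v9.png

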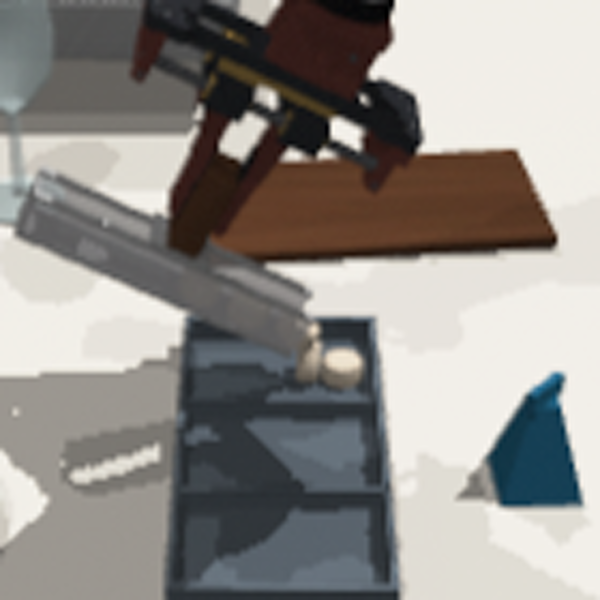

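```bash
python3 -m inch '[[0,32,12,0.14,0,0],[0,32,12,0.14,0,0],[0,1,-4,0,0,0],[0,2,-8,0,0,0],[0,5,-9,0,0,0],[0,5,-8,0,0,0],[0,5,-3,0,0,0],[0,0,0,0,0,0],[0,0,0,0,0,0]]' >/dev/null; python3 st.py; python3 look.py b3
python3 - <<'E'
from h import *
for r in robot.trace('side','sweet0')[:5]: print(round(r['score'],2),np.round(r['point']),r['pixels'].sum())
E
```

```text
t 29.65 tilt 16.1 yaw 92.3 mouth [ 0.5217 -0.1344  0.0869] pos [ 0.5524 -0.1366  0.33  ] Fz -2.48
top [(np.float64(-41.0), np.float64(-87.0), 83, array([325., 243.]))]
side [(np.float64(-36.0), np.float64(-75.0), 73, array([318., 216.]))]
0.54 [320. 214.] 60
0.43 [299. 219.] 25
0.18 [347. 365.] 6464
```

```bash
cat > sw.py <<'E'
from h import *
a=np.radians(1.6)
for cam in('side','top'):
    im,D=robot.get_image(cam); C=cloud(cam,D)
    for r in robot.trace(cam,'sweet0')[:7]:
        q=C[r['pixels']]-[.520,-.052,0]; X=q[:,0]*np.cos(a)+q[:,1]*np.sin(a); Y=-q[:,0]*np.sin(a)+q[:,1]*np.cos(a)
        print(cam,round(r['score'],2),np.round(r['point']),len(q),*[np.round(np.percentile(k,[10,50,90])*1e3) for k in (X,Y,q[:,2])])
    if cam=='side':
        import sys
        sub=im[195:255,275:340].astype(int); w=(sub[...,0]-sub[...,2]>15)&(sub[...,0]>110)
        print('\n'.join(''.join('#' if k else '.' for k in r) for r in w[:45]))
E
python3 sw.py
```

```text
side 0.54 [322. 214.] 76 [-51. -43. -32.] [-93. -79. -74.] [ 8. 19. 21.]
.................................................................
.................................................................
.................................................................
.................................................................
.................................................................
.................................................................
.................................................................
.................................................................
.................................................................
.................................................................
.................................................................
.................................................................
.................................................................
.................................................................
.................................................................
.....................................
[... 1393 characters left out ...]
.....................
.................................................................
.................................................................
.................................................................
.................................................................
.................................................................
.................................................................
.................................................................
.................................................................
top 0.72 [418. 143.] 1193 [173. 202. 231.] [-356. -328. -298.] [  3. 113. 173.]
top 0.6 [322. 240.] 64 [-50. -42. -34.] [-93. -86. -77.] [17. 21. 24.]
```

```bash
python3 - <<'E'
from h import *
im,D=robot.get_image('side'); C=cloud('side',D); a=np.radians(1.6); q=C-[.520,-.052,0]
X=(q[...,0]*np.cos(a)+q[...,1]*np.sin(a))*1e3; Y=(-q[...,0]*np.sin(a)+q[...,1]*np.cos(a))*1e3
for v in range(208,226,2): print(v,[(int(X[v,u]),int(Y[v,u]),int(C[v,u,2]*1e3),int(im[v,u,0])) for u in (292,296,299,302,306,313,320)])
E
```

```text
208 [(36, -127, 12, 42), (25, -130, 9, 42), (16, -129, 10, 42), (7, -129, 10, 41), (-3, -129, 11, 42), (-24, -129, 10, 44), (-44, -129, 11, 44)]
210 [(37, -127, 4, 82), (25, -125, 5, 81), (16, -128, 4, 80), (7, -125, 6, 81), (-3, -129, 3, 81), (-24, -131, 2, 89), (-44, -128, 4, 89)]
212 [(36, -114, 6, 95), (25, -114, 6, 94), (16, -114, 7, 95), (7, -116, 5, 95), (-3, -117, 4, 95), (-24, -117, 5, 103), (-43, -95, 20, 236)]
214 [(36, -106, 5, 95), (24, -109, 3, 95), (16, -104, 7, 95), (7, -106, 5, 95), (-3, -105, 6, 95), (-24, -109, 3, 192), (-42, -85, 20, 236)]
216 [(36, -96, 5, 99), (24, -95, 6, 125), (16, -96, 5, 144), (7, -97, 5, 101), (-3, -98, 4, 94), (-22, -60, 31, 229), (-42, -75, 20, 193)]
218 [(36, -89, 3, 95), (23, -51, 31, 174), (15, -50, 31, 210), (7, -59, 25, 180), (-3, -86, 6, 103), (-22, -51, 31, 199), (-42, -74, 14, 116)]
220 [(35, -77, 5, 95), (23, -47, 27, 164), (15, -44, 29, 195), (7, -53, 23, 183), (-3, -78, 4, 103), (-22, -48, 27, 152), (-43, -76, 6, 95)]
222 [(35, -65, 7, 102), (23, -45, 21, 98), (15, -43, 23, 102), (7, -51, 17, 122), (-3, -68, 5, 80), (-22, -48, 20, 106), (-42, -68, 5, 95)]
224 [(34, -41, 17, 44), (23, -43, 16, 44), (15, -42, 17, 43), (7, -39, 19, 47), (-3, -41, 18, 49), (-22, -42, 18, 50), (-41, -42, 18, 51)]
```

```bash
python3 -m inch '[[5,0,0,0.02,0,0],[15,0,0,0.02,0,0],[20,0,0,0.02,0,0],[20,0,0,0,0,0],[14,0,0,0,0,0],[6,-1,6,0,0,0],[0,-3,12,0,0,0],[0,-3,12,0,0,0],[0,-1,5,0,0,0],[0,0,0,0,0,0]]' >/dev/null; python3 st.py; python3 sw.py | grep -v '^\.'
python3 - <<'E'
from h import *
F=[]
for i in range(10):
    robot.get_image('top'); F.append(robot.state()['ft_force'][2])
print(np.mean(F),np.std(F))
E
```

```text
t 31.05 tilt 12.5 yaw 92.3 mouth [ 0.5027 -0.0549  0.0528] pos [ 0.5488 -0.0566  0.2934] Fz -2.87
side 0.61 [320. 218.] 67 [-51. -43. -34.] [-90. -77. -73.] [ 9. 19. 21.]
-2.6399326999670003 0.4420545912909014
```

```bash
cat > blobs.py <<'E'
from h import *
a=np.radians(1.6)
for cam in('side','top'):
    im,D=robot.get_image(cam); im=im.astype(int); C=cloud(cam,D); q=C-[.520,-.052,0]
    X=(q[...,0]*np.cos(a)+q[...,1]*np.sin(a))*1e3; Y=(-q[...,0]*np.sin(a)+q[...,1]*np.cos(a))*1e3; Z=q[...,2]*1e3
    w=(im[...,0]-im[...,2]>12)&(im[...,0]>70)&(abs(X)<70)&(abs(Y)<135)&(Z<75)
    k,l,s,c=cv2.connectedComponentsWithStats(w.astype(np.uint8),connectivity=4)
    for i in range(1,k):
        if s[i,4]>6:
            m=l==i; print(cam,s[i,:],*[np.round(np.percentile(g[m],[10,50,90])) for g in (X,Y,Z)])
E
python3 blobs.py
```

```text
side [312 211  13  11  95] [-51. -37. -25.] [-96. -77. -53.] [11. 20. 31.]
```

```bash
python3 -m inch '[[0,4,1,0,0,0],[0,7,2,0,0,0],[0,7,2,0,0,0],[0,4,0,0,0,0],[0,-12,-4,-0.05,0,0],[0,-16,-6,-0.07,0,0],[0,-10,-4,-0.045,0,0],[0,0,0,0,0,0]]' >/dev/null; python3 st.py; python3 blobs.py
python3 -m inch '[[0,-8,-3,-0.035,0,0],[0,0,0,0,0,0]]' >/dev/null; python3 st.py; python3 blobs.py
```

```text
t 32.65 tilt 22.0 yaw 92.3 mouth [ 0.524  -0.0531  0.0528] pos [ 0.5297 -0.0566  0.2978] Fz -3.25
side [310 211  15  11 114] [-49. -34. -20.] [-97. -75. -53.] [11. 21. 31.]
t 32.95 tilt 24.1 yaw 92.3 mouth [ 0.5264 -0.0535  0.0529] pos [ 0.5232 -0.0572  0.2979] Fz -3.52
side [310 211  15  11 114] [-49. -34. -20.] [-95. -76. -54.] [10. 20. 32.]
```

```bash
python3 -m inch '[[0,-7,-3,-0.03,0,0],[0,0,0,0,0,0]]' >/dev/null; python3 blobs.py
python3 -m inch '[[0,-5,-2,-0.02,0,0],[0,0,0,0,0,0]]' >/dev/null; python3 st.py; python3 blobs.py
```

```text
side [310 211  15  11 112] [-49. -34. -20.] [-96. -75. -52.] [10. 21. 32.]
top [326 238   4   4  10] [-35. -32. -29.] [-96. -93. -89.] [16. 21. 27.]
t 33.55 tilt 27.0 yaw 92.3 mouth [ 0.5254 -0.0535  0.0529] pos [ 0.51   -0.0577  0.2974] Fz -3.68
side [310 211  15  11 114] [-49. -35. -20.] [-95. -76. -53.] [10. 21. 31.]
top [319 233   3   4   7] [-21. -18. -15.] [-76. -73. -72.] [24. 28. 31.]
top [323 238   8   9  52] [-45. -38. -31.] [-96. -91. -83.] [17. 21. 23.]
```

```bash
python3 -m inch '[[0,5,0,0,0,0],[0,-5,0,0,0,0],[0,0,0,0,0,0]]' >/dev/null; python3 blobs.py; echo
python3 -m inch '[[0,-5,-2,-0.02,0,0],[0,0,0,0,0,0]]' >/dev/null; python3 st.py; python3 blobs.py
```

```text
side [310 211  15  11 112] [-49. -34. -20.] [-97. -75. -52.] [11. 21. 31.]
top [319 233   3   4   9] [-23. -18. -15.] [-76. -73. -71.] [25. 28. 32.]
top [323 238   8   9  54] [-47. -38. -31.] [-96. -90. -83.] [16. 20. 25.]

t 34.25 tilt 28.1 yaw 92.3 mouth [ 0.5242 -0.0534  0.0526] pos [ 0.5039 -0.0578  0.2967] Fz -3.46
side [310 211  15  11 114] [-49. -34. -20.] [-97. -75. -53.] [10. 20. 31.]
side [305 222   4   5  11] [-9. -3. -0.] [-42.   8.  19.] [21. 55. 70.]
top [314 216   4   7  14] [16. 23. 30.] [-68. -65. -61.] [16. 20. 24.]
top [318 233   4   6  17] [-26. -20. -15.] [-76. -73. -69.] [23. 29. 30.]
top [322 238   9  10  72] [-50. -40. -31.] [-96. -88. -80.] [16. 20. 24.]
```

```bash
python3 -m inch '[[0,4,0,0,0,0],[0,-4,0,0,0,0]]' >/dev/null; python3 blobs.py|grep -E "side"; echo
python3 -m inch '[[0,-4,-1.5,-0.015,0,0],[0,0,0,0,0,0]]' >/dev/null; python3 st.py; python3 blobs.py
```

```text
side [310 211  15  11 113] [-49. -34. -20.] [-97. -76. -53.] [11. 20. 31.]
side [310 229  10  10  79] [-35. -24. -16.] [-13.   2.   8.] [11. 19. 22.]

t 34.85 tilt 29.0 yaw 92.3 mouth [ 0.5237 -0.0535  0.0523] pos [ 0.4998 -0.058   0.2961] Fz -2.83
side [310 211  15  11 112] [-48. -34. -20.] [-96. -76. -52.] [11. 21. 31.]
side [310 229  10  10  78] [-35. -24. -16.] [-12.   1.   9.] [ 9. 19. 21.]
top [313 216   5   8  20] [16. 23. 29.] [-68. -63. -60.] [14. 22. 26.]
top [318 233   4   6  18] [-26. -21. -15.] [-75. -72. -68.] [25. 29. 34.]
top [321 238  10  10  80] [-50. -41. -31.] [-96. -87. -78.] [16. 20. 25.]
```

```bash
python3 -m inch '[[0,23,9,0.1,0,0],[0,23,9,0.1,0,0],[0,14,5,0.06,0,0],[0,0,0,0,0,0]]' >/dev/null; python3 st.py; python3 blobs.py | grep side
python3 -m inch '[[6,0,0,0,0,0],[15,0,0,0,0,0],[20,0,0,0,0,0],[20,0,0,0,0,0],[15,0,0,0,0,0],[8,0,0,0,0,0],[4,0,0,0,0,0],[0,0,0,0,0,0]]' >/dev/null; python3 st.py; python3 blobs.py|grep side
```

```text
t 35.35 tilt 15.2 yaw 92.5 mouth [ 0.5294 -0.0531  0.0583] pos [ 0.5643 -0.0553  0.3008] Fz -1.93
side [310 211  15  11 114] [-50. -35. -20.] [-99. -76. -53.] [ 9. 21. 31.]
side [310 229  10  10  80] [-35. -24. -16.] [-13.   2.   9.] [10. 19. 22.]
t 36.25 tilt 15.0 yaw 92.5 mouth [0.5212 0.0358 0.0591] pos [0.5568 0.0331 0.3015] Fz -2.69
side [310 211  15  11 112] [-48. -34. -20.] [-95. -76. -52.] [11. 21. 31.]
side [294 217   9   6  45] [10. 18. 27.] [-56. -50. -44.] [24. 28. 32.]
side [310 229  10  10  79] [-35. -24. -16.] [-13.   2.   9.] [10. 19. 22.]
side [294 235   6   3  10] [17. 20. 26.] [73. 78. 80.] [67. 71. 72.]
```

```bash
python3 -m inch '[[0,-2,4,0,0,0],[0,-2,4,0,0,0],[0,-16,-6,-0.07,0,0],[0,-23,-9,-0.1,0,0],[0,-23,-9,-0.1,0,0],[0,0,0,0,0,0],[0,5,0,0,0,0],[0,-5,0,0,0,0],[0,0,0,0,0,0],[0,0,0,0,0,0]]' >/dev/null; python3 st.py; python3 blobs.py
```

```text
t 37.35 tilt 30.5 yaw 92.5 mouth [0.5208 0.0355 0.0511] pos [0.4905 0.03   0.2942] Fz -2.28
side [310 211  15  11 114] [-49. -34. -20.] [-98. -75. -53.] [11. 21. 31.]
side [294 217   9   6  45] [10. 18. 27.] [-54. -49. -45.] [24. 29. 33.]
side [310 229  10  10  78] [-35. -25. -16.] [-13.   1.   9.] [ 9. 19. 21.]
side [319 252  11  11  95] [-56. -47. -37.] [ 81.  95. 104.] [12. 20. 22.]
top [309 216   9  10  71] [10. 18. 29.] [-65. -56. -48.] [21. 27. 33.]
top [290 233   9  10  76] [-32. -24. -13.] [-13.  -4.   4.] [16. 20. 23.]
top [312 233  10   7  56] [-28. -23. -16.] [-73. -62. -54.] [24. 32. 35.]
top [321 238  10  10  80] [-50. -41. -31.] [-96. -87. -78.] [16. 20. 24.]
```

```bash
python3 -m inch '[[0,10,-17,0,0,0],[0,15,-26,0,0,0],[0,15,-26,0,0,0],[0,23,9,0.1,0,0],[0,31,12,0.133,0,0],[0,31,12,0.133,0,0],[0,31,12,0.133,0,0],[0,8,3,0.034,0,0],[0,0,0,0,0,0]]' >/dev/null; python3 st.py
python3 -c "
from h import *
plan([.4595,-.3734,.34],97.3); R=Ro.from_quat(np.roll(robot.state()['tool_rot'],-1)).as_matrix(); print(np.round(R[2],4))"
```

```text
t 38.35 tilt -0.1 yaw 92.5 mouth [0.5248 0.034  0.1419] pos [0.6222 0.0344 0.3667] Fz -2.36
az -0.084 dx -383.9 dy -213.2 dz 26.7 | pos [0.6222 0.0344 0.3667] yaw 92.5 w 0.021601693039097983 t 38.35
[ 0.0169 -0.0017 -0.9999]
```

```bash
python3 -m inch '[[0,0,0,0,-0.017,0],[0,0,0,0,0,-0.084],[-20,-11,0,0,0,0],[-40,-22,0,0,0,0],[-40,-22,0,0,0,0],[-40,-22,0,0,0,0],[-40,-22,0,0,0,0],[-40,-22,0,0,0,0],[-40,-22,0,0,0,0],[-40,-22,0,0,0,0]]' >/dev/null
python3 -m inch '[[-40,-22,0,0,0,0],[-30,-17,0,0,0,0],[-14,-9,10,0,0,0],[0,0,10,0,0,0],[0,0,0,0,0,0],[0,0,0,0,0,0]]' >/dev/null
python3 - <<'E'
from h import *
plan([.4595,-.3734,.2489],97.3); R=Ro.from_quat(np.roll(robot.state()['tool_rot'],-1)).as_matrix(); print(np.round(R[2],4))
im,D=robot.get_image('side'); C=cloud('side',D)
im,D=robot.get_image('top'); Ct=cloud('top',D)
m=(Ct[...,2]>.007)&(Ct[...,2]<.02)&(Ct[...,0]>.28)&(Ct[...,0]<.64)&(Ct[...,1]<-.26)&(Ct[...,1]>-.5)
k,l,s,_=cv2.connectedComponentsWithStats(m.astype(np.uint8)); print('board',cv2.minAreaRect((Ct[l==1+np.argmax(s[1:,4])][:,:2]*1e3).astype(np.float32)))
# shaker: pitch via side cloud underside/top edge
r=robot.trace('side','shaker')
for x in r[:2]:
    q=C[x['pixels']]; q=q[(abs(q[:,1]+.37)<.05)&(q[:,2]>.06)&(q[:,2]<.15)]
    if len(q)<50: continue
    for lo in np.arange(.35,.57,.03):
        w=q[(q[:,0]>lo)&(q[:,0]<lo+.03)]
        if len(w)>3: print(round(lo,2),len(w),np.round(np.percentile(w[:,2],[2,50,98]),4),np.round(np.median(w[:,1]),4))
E
```

```text
az 0.001 dx -2.0 dy 1.7 dz 98.6 | pos [ 0.4575 -0.3716  0.3475] yaw 97.4 w 0.022147826056494603 t 39.95
[ 0.0023 -0.002  -1.    ]
board ((487.35736083984375, -363.43212890625), (220.78195190429688, 139.928955078125), 7.678954124450684)
0.35 80 [0.1145 0.1313 0.1437] -0.3633
0.38 134 [0.1148 0.1345 0.1437] -0.3603
0.41 134 [0.1133 0.1342 0.1461] -0.3573
0.44 129 [0.1107 0.1308 0.1481] -0.352
0.47 140 [0.1123 0.1333 0.1464] -0.3485
0.5 145 [0.1104 0.1329 0.1436] -0.3457
0.53 115 [0.1125 0.1331 0.1439] -0.3426
```

```bash
python3 -m inch '[[0,4,20,0,-0.002,0],[0,0,35,0,0,0],[0,0,25,0,0,0],[0,0,10,0,0,0],[0,0,5,0,0,0],[0,0,1,0,0,0],[0,0,0,0,0,0],[0,0,0,0,0,0],[0,0,0,0,0,0]]'
```

```text
t: 41.0
position: [0.4616, -0.3734, 0.253]
tool_rot: [0.001, 0.661, 0.751, -0.001]
ft_force: [-0.1, 0.2, -2.4]
gripper_width: 0.0221
finger_force: 30.0
```

```bash
python3 -m inch '[[0,0,1,0,0,0],[0,0,0,0,0,0],[0,0,0,0,0,0]]'
```

```text
t: 41.3
position: [0.4613, -0.3731, 0.2511]
tool_rot: [0.0, 0.661, 0.751, -0.001]
ft_force: [0.3, -0.7, -2.1]
gripper_width: 0.022
finger_force: 30.0
```

Still about 2 mm up. I'll nudge it 2 mm in y and lower it gently.

```bash
python3 -m inch '[[2,0,1,0,0,0],[0,0,0.5,0,0,0],[0,0,0,0,0,0],[0,0,0,0,0,0]]' | grep -E "pos|ft"
python3 -m inch '[[0,0,0.5,0,0,0],[0,0,0,0,0,0],[0,0,0,0,0,0]]' | grep -E "pos|ft"
```

```text
position: [0.4611, -0.3711, 0.2495]
ft_force: [1.2, 0.3, -3.0]
position: [0.4611, -0.3712, 0.249]
ft_force: [-0.2, -0.1, -2.8]
```

```bash
python3 -m inch '[[0,0,0.5,0,0,0],[0,0,0,0,0,0],[0,0,0,0,0,0]]' | grep -E "pos|ft"
python3 -m inch '[[0,0,0,0,0,0],[0,0,0,0,0,0],[0,0,0,0,0,0],[0,0,0,0,0,0],[0,0,0,0,0,0]]' 0 | grep -E "pos|ft|width"
python3 -m inch '[[0,0,-15,0,0,0],[0,0,-40,0,0,0],[0,0,-40,0,0,0],[0,0,-40,0,0,0],[-45,0,0,0,0,0],[-45,0,0,0,0,0],[-45,0,0,0,0,0],[-45,0,0,0,0,0],[0,0,0,0,0,0]]'
python3 - <<'E'
from h import *
im,D=robot.get_image('top'); C=cloud('top',D); im2,D2=robot.get_image('side')
def rect(n,z0,z1,u=(370,455),v=(185,310)):
    m=np.zeros((420,560),bool); m[v[0]:v[1],u[0]:u[1]]=1; m&=(C[...,2]>z0)&(C[...,2]<z1)
    k,l,s,_=cv2.connectedComponentsWithStats(m.astype(np.uint8)); q=C[l==1+np.argmax(s[1:,4])]
    print(n,cv2.minAreaRect((q[:,:2]*1e3).astype(np.float32)),np.median(q[:,2]))
rect('board',.007,.02); rect('boardall',.007,.05); rect('shaker',.03,.06); rect('handle',.08,.13)
rect('favA',.02,.09,(275,308),(270,305)); rect('favB',.02,.09,(335,362),(120,155)); rect('plate',.005,.025,(230,300),(105,175)); rect('glassA',.03,.2,(395,440),(115,165)); rect('glassB',.03,.2,(155,200),(95,150))
cv2.imwrite('pics/z.png',np.hstack([cv2.resize(im[110:310,230:450,::-1],(440,400)),cv2.resize(im2[120:290,210:370,::-1],(360,400))]))
E
python3 blobs.py
```

```text
position: [0.4611, -0.3712, 0.2489]
ft_force: [-2.1, 0.5, 2.8]
position: [0.4612, -0.3712, 0.2485]
ft_force: [0.5, -0.9, -0.7]
gripper_width: 0.0585
t: 43.7
position: [0.4838, -0.5546, 0.383]
tool_rot: [0.002, 0.662, 0.75, -0.002]
ft_force: [0.6, 0.4, -0.7]
gripper_width: 0.0879
finger_force: 0.0
board ((464.947509765625, -367.02203369140625), (271.75958251953125, 141.5181427001953), 8.080960273742676) 0.01169633113108252
boardall ((464.947509765625, -367.02203369140625), (271.75958251953125, 141.5181427001953), 8.080960273742676) 0.012512396946999401
shaker ((508.0733337402344, -363.51849365234375), (97.4282455444336, 38.43135452270508), 6.503348350524902) 0.04436882453952225
handle ((460.1051025390625, -370.19805908203125), (21.954275131225586, 39.188209533691406), 6.247763633728027) 0.10645101356239992
favA ((364.544189453125, -45.325279235839844), (41.47703170776367, 40.761478424072266), 4.060284614562988) 0.042606108708648664
favB ((753.3807373046875, -207.12039184570312), (40.786624908447266, 39.550445556640625), 87.7575912475586) 0.04326878506028526
plate ((762.4940185546875, 
[... 320 characters left out ...]
13.040063858032227) 0.13962382331755216
side [310 211  15  11 114] [-49. -34. -20.] [-97. -75. -52.] [11. 21. 32.]
side [294 217   9   6  44] [10. 18. 27.] [-55. -50. -45.] [25. 28. 32.]
side [310 229  10  10  78] [-35. -24. -16.] [-14.   1.  10.] [12. 19. 22.]
side [319 253  11  10  89] [-56. -46. -37.] [ 83.  95. 103.] [13. 20. 21.]
top [308 216  10  10  74] [10. 19. 28.] [-65. -56. -47.] [19. 27. 33.]
top [312 232  10   8  57] [-28. -22. -15.] [-73. -64. -54.] [24. 30. 35.]
top [290 233   9  11  72] [-33. -24. -16.] [-12.  -4.   4.] [16. 20. 25.]
top [321 238  10  10  82] [-50. -41. -31.] [-96. -87. -78.] [16. 20. 24.]
top [255 244   9   9  68] [-54. -46. -38.] [82. 90. 98.] [17. 20. 24.]
```

View pics/z.png

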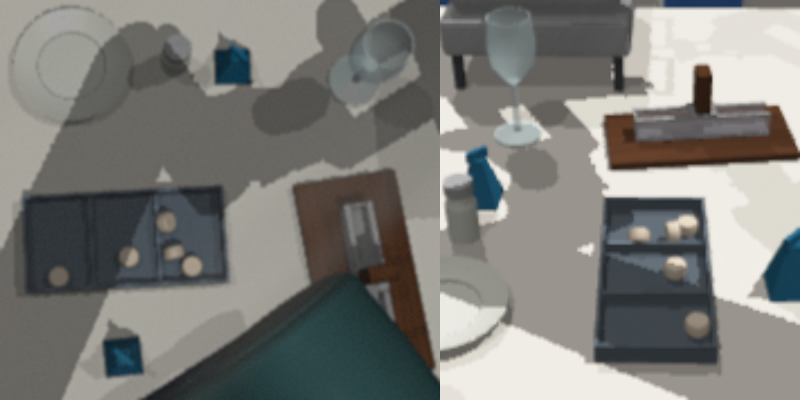

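The last picture shows sweets at 3/1/1: three in the right section at top-crop (165,222), (174,250) and (191,265), one in the middle at (128,257), and one in the left at (58,276). The shaker stands level on its board at (365,240), and the bystanders have not moved. I'm handing in.

```bash
python3 -c "
from workcell import robot
print(robot.close_job())"
```

```text
the job is handed in; nothing more can be done
None
```

I handed the job in at about 44 s: spoon and fork lie flat in their own trays, all five sweets are in the dish but split 3/1/1 rather than evenly (two of the three lean on a divider), the shaker stands level on its board within about 5 mm and 1–2° of its middle, and the gift boxes, glasses and plate have not moved.

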